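Slide the chopping board out over the scrap tub

ROBOT

A 6-joint arm with a two-finger parallel gripper is mounted at the origin on the work surface. World frame = base frame: x ahead of the robot, y to its left, z up, the work surface at z = 0. Lengths are in mm, angles in rad, forces in N, time in s.
With the tool pointing down it reaches from about 400 to 925 mm from the base axis. Payload 12.5 kg.
Tool frame: the origin (TCP) lies between the finger pads; the fingertips stand 11 mm ahead of it and the grasp point (between the pads) lies 8 mm behind it; y points along the fingers, x is the direction in which the jaws open and shut, and the axes are right-handed (so a half turn about y gives the same grasp; the last joint's range is limited). The gripper opens to 95 mm and grips with 3 to 60 N. Pads are 20 mm wide; open, the fingers measure 119 mm over their backs; the gripper's body (75 mm by 180 mm) begins 59 mm behind the grasp point.
Start: joints at [-1.307, 0.491, 1.559, -0, 1.092, -0.106], TCP at [225.916, -582.758, 225.661] pointing down, gripper open.
Joint ranges: [-3.1, 3.1], [-0.84, 2.19], [0.05, 2.79], [-1.13, 4.28], [0.06, 2.93], [-2.69, 2.69]. Speed limits (rad/s): [2.22, 2.22, 2.79, 3.14, 3.14, 3.14].

INTERFACE

Orientations are given as [roll, pitch, yaw] about the fixed x, y, z axes, in that order (R = Rz(yaw) Ry(pitch) Rx(roll)).
In Python, from cell import env gives the robot as it stands.
- The arm moves only by the tool jog_arm, never from a script. Its argument "series" is a list of rows, each an object of numbers: "dx", "dy", "dz": the shift along the world's x, y, z in m; "rx", "ry", "rz": the turn, a rotation vector about the world's x, y, z in degrees; "gripper": the opening, from 0 (shut) to 1 (fully open). A call has 1 to 12 rows; each row shifts and turns the commanded pose from where the row before left it; what a row does not reach is not made up. A row lasts 1/10 s, in which the tool goes at most 50 mm and 8.59 degrees, less where a joint would pass 70% of its speed; a pose out of reach is approached as far as the arm can. A call is refused whole if a number of a shift passes 0.05 or a number of a turn 8.59, either way. A call with a gripper value outside its range is refused whole. The fingers move at their own pace and stop on an object; the grip force is fixed at half the most. Time passes only in rows, so rows that do not move let the fingers close. It gives the time, the measured TCP pose, the force and the opening at its end, in the units of the state.
- env.state(): the state, without advancing time (a new reading comes with each control period).
- env.read_camera(name): name is "scene" or "top" or "wrist"; returns the picture (480x640x3 uint8, red, green, blue); there is no depth.
- env.camera_info(name): a dict with "camera_matrix" (3x3 intrinsics, pixels), "R" (3x3) and "t" (3): a world point X has camera coordinates R X + t; the wrist camera has in their place "mount" (4x4, takes a point from camera to tool coordinates, whose origin is the TCP and whose axes are the tool frame's). Camera axes: x right, y down, z forward; pixel columns grow to the right and rows downward; lengths in mm; the calibration is good to about 2 mm. A picture is of the moment at which its call begins: read the wrist's pose just before it. camera_info takes no time and is no camera call.
- env.job_done(): hands the job in, once; it reports no verdict.
The state is a dict: "t": time; "joints": joint angles; "qvel": joint speeds; "tau": joint torques, N m; "eef_pos": TCP position; "tcp_rot": TCP orientation; "ft_force": force on the tool from outside, world axes, zero at the start; "moment": the same for the moment, N m; "opening": opening from 0.0 (shut) to 1.0 (fully open).
Only numpy, scipy, OpenCV 4.12 (cv2) and the standard library are available. Lean on these libraries where they do the work, as an engineer would, in place of code of your own. Each camera call takes 0.05 s, during which the arm holds its last target.

TASK

The green chopping board lies on the low dark steel stand, and the orange scrap tub stands at one end of that stand. With the fingertips, and without picking the board up, slide it flat along the stand towards the tub until it sticks out 50 mm over it: the white line nearest the tub then lies along the edge of the stand, square to it, and the overhanging part is above the tub. Leave everything else where it stands, and let go of the board at the end.

Things in the scene. Friction and masses are not known exactly. Their poses are not given: they have to be found in the camera images.
- stand: Low raised stand of dark steel, fixed: a flat plate 340 mm (its x) by 360 mm (its y) whose top is 80 mm above the table, on two side panels. Origin on the table under its centre; z up. The board slides along its y; the two end edges are straight, at y = +180 and y = -180 mm in its frame. It is set at a different place and yaw each time.
- board: Thin green plastic chopping board, loose, flat on the stand: 140 mm (its x) by 200 mm (its y), 8 mm thick, about 0.2 kg. Origin at the centre of its underside; z up. Two white lines cross its top along its x, at y = +50 and -50 mm (50 mm from either short end). Starts near the stand's middle, turned up to 12 degrees against it. Slides with ordinary friction; can be pushed at its edges or dragged.
- tub: Empty open orange plastic scrap tub, 250 mm (x) by 140 mm (y), 55 mm tall, so lower than the stand's top. Origin at the centre of its underside. It stands about 14 mm off one end of the stand, either its +y or its -y end. Leave it where it is.
- container: Steel food container with a white lid, 250 mm (x) by 140 mm (y), 62 mm tall, at the other end of the stand from the tub. Origin at the centre of its underside. Not to be moved.
- ramekin: Small white ceramic bowl, 54 mm across, 35 mm tall, on the stand near its +x side, beside the board. Origin at the centre of its underside. Not to be moved.
- jar: Small amber glass jar with a steel cap, 48 mm across, 60 mm tall, on the stand near its +x side, beside the board. Origin at the centre of its underside. Not to be moved.
- bottle: Yellow squeeze bottle with a red cap, 60 mm across, 180 mm tall, on the table to the robot's left. Origin at the centre of its underside. Not to be moved.
- mug: Blue mug, 80 mm across, 90 mm tall, on the table to the robot's left. Origin at the centre of its underside. Not to be moved.
- spatula: Kitchen spatula lying on the table to the robot's right. Origin under the tool. Not to be moved.

How it is judged:
By the outcome, as a careful person would: the job done as asked, in the order asked, and still so for the second after the job is handed in, with the robot touching nothing.
It also fails if it takes over 48 s, if anything falls off the work surface, if the arm or the gripper's body presses on something with over 40 N, if the wrist force passes 120 N, or if a joint passes its speed limit or range.

## Working session

There is one attempt and no reset: what is moved stays moved. The work goes in short steps, Python scripts to look and compute and a tool call to move; the robot and the scene stay as the last step left them, time stands still between calls to the robot, and variables do not carry over. Pictures are saved under pics/ and viewed, and the job is handed in when it is done.

Besides the shell and the picture viewer there is one more tool, called after "Call:" by a JSON object that holds its "method" and its "body", one argument or row to a line. jog_arm: Moves the arm, as the interface text tells. Its arguments: {"type":"object","properties":{"series":{"type":"array"}},"required":["series"]}

```bash
mkdir -p pics; python3 - <<'E'
from cell import env
import cv2
for n in("top","scene"):
    im=env.read_camera(n); cv2.imwrite(f"pics/{n}0.png",im[:,:,::-1])
    i=env.camera_info(n); print(n,i)
s=env.state();print(s)
E
```

```text
top {'camera_matrix': array([[565.65683993,   0.        , 320.07087556],
       [  0.        , 565.65683993, 233.65219352],
       [  0.        ,   0.        ,   1.        ]]), 'R': array([[ 7.53148129e-04, -9.99976188e-01,  6.85969682e-03],
       [-9.87602804e-01, -1.82057322e-03, -1.56963011e-01],
       [ 1.56971762e-01, -6.65643942e-03, -9.87580659e-01]]), 't': array([  -8.71862193,  508.90954321, 1571.32104317])}
scene {'camera_matrix': array([[536.04181161,   0.        , 324.34272919],
       [  0.        , 536.04181161, 242.91011871],
       [  0.        ,   0.        ,   1.        ]]), 'R': array([[-0.43439798,  0.9006505 ,  0.011273  ],
       [ 0.57315535,  0.28605329, -0.76789743],
       [-0.69483188, -0.32711191, -0.64047362]]), 't': array([ 229.18761323, -242.2603385 , 1701.0683438 ])}
{'t': 0.1, 'joints': array([-1.30663330e+00,  4.91478144e-01,  1.55938136e+00, -1.46488941e-05,
        1.09166812e+00, -1.05605134e-01]), 'qvel': array([ 0.00073568,  0.00086982, -0.00024776,  0.00037351, -0.00172551,
       -0.00182875]), 'tau': array([ 1.46608414e-03, -6.13623977e+01, -2.58607346e+01,  6.93923375e-02,
        4.70605516e-02, -6.85111922e-05]), 'eef_pos': array([ 225.83885581, -582.56369187,  225.13576431]), 'tcp_rot': array([-1.57071069e+00,  9.31135590e-04, -1.20102137e+00]), 'ft_force': array([-0.12636608, -0.67735273, -0.10743598]), 'moment': array([-0.00316746, -0.05288112,  0.00360307]), 'opening': 1.0009210119494656}
```

View pics/top0.png

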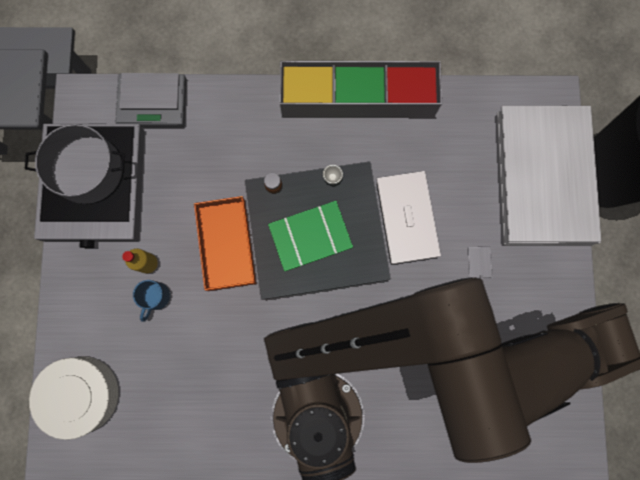

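View pics/scene0.png

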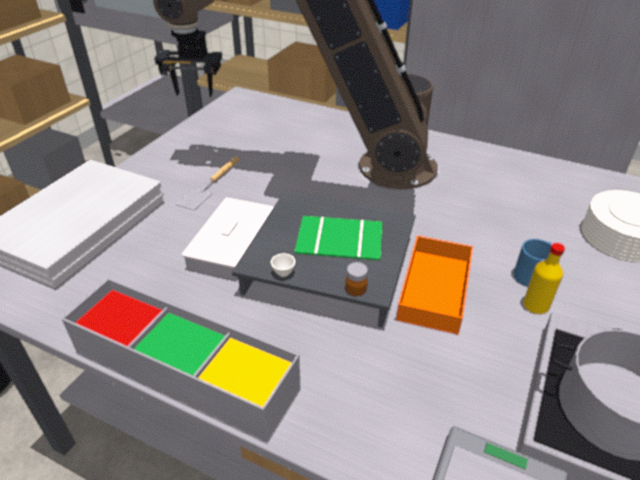

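The top picture shows the board at about (270–352, 202–269). The stand is at (246–389, 163–298), and the tub is on its left, at world +y. The jar (272,182) and ramekin (333,175) are on the +x side. Next I'll measure the corners.

```bash
cat > h.py <<'E'
import cv2, numpy as np
from cell import env
def ray(uv,z,name="top"):
    i=env.camera_info(name);K,R,t=i["camera_matrix"],i["R"],i["t"]
    uv=np.asarray(uv,float).reshape(-1,2)
    d=np.c_[uv,np.ones(len(uv))]@np.linalg.inv(K).T@R
    c=-R.T@t
    return c+d*((z-c[2])/d[:,2])[:,None]
def masks(rgb,roi=(225,150,410,310)):
    hsv=cv2.cvtColor(rgb,cv2.COLOR_RGB2HSV);H,S,V=cv2.split(hsv)
    m=np.zeros(H.shape,bool);m[roi[1]:roi[3],roi[0]:roi[2]]=1
    green=m&(H>45)&(H<80)&(S>120)
    dark=m&(V<75)
    return green,dark
def quad(mask):
    c=max(cv2.findContours(mask.astype(np.uint8),cv2.RETR_EXTERNAL,cv2.CHAIN_APPROX_NONE)[0],key=cv2.contourArea)
    h=cv2.convexHull(c)
    for e in np.linspace(2,20,60):
        q=cv2.approxPolyDP(h,e,True)
        if len(q)<=4:break
    q=q[:,0].astype(float)
    # refine: fit lines to contour points near each side
    P=c[:,0].astype(float);L=[]
    for k in range(4):
        a,b=q[k],q[(k+1)%4];d=(b-a);l=np.linalg.norm(d);d/=l;n=np.array([-d[1],d[0]])
        s=(P-a)@d;o=(P-a)@n
        p=P[(s>.1*l)&(s<.9*l)&(abs(o)<3)].astype(np.float32)
        v=cv2.fitLine(p,cv2.DIST_HUBER,0,.01,.01).ravel();L.append(v)
    out=[]
    for k in range(4):
        v,w=L[k-1],L[k];A=np.array([[v[0],-w[0]],[v[1],-w[1]]])
        s=np.linalg.solve(A,w[2:]-v[2:]);out.append(v[2:]+v[:2]*s[0])
    return np.array(out)
E
python3 - <<'E'
from h import *
rgb=cv2.imread("pics/top0.png")[:,:,::-1].copy()
g,d=masks(rgb)
hsv=cv2.cvtColor(rgb,cv2.COLOR_RGB2HSV)
print(hsv[280,330],hsv[285,400],hsv[240,320],hsv[290,240])
g2=cv2.morphologyEx(g.astype(np.uint8),cv2.MORPH_CLOSE,np.ones((7,7)))
d2=cv2.morphologyEx((d|g).astype(np.uint8),cv2.MORPH_OPEN,np.ones((3,3)))
for m,z in((g2,88),(d2,80)):
    q=quad(m);w=ray(q,z);print(q.round(1),w.round(1)[:,:2]);
    e=np.roll(w,-1,0)-w;print(np.linalg.norm(e,axis=1),np.degrees(np.arctan2(e[:,1],e[:,0])),w.mean(0))
vis=rgb[:,:,::-1].copy();vis[d2>0]=(255,0,0);vis[g2>0]=(0,0,255)
cv2.imwrite("pics/m0.png",cv2.resize(vis[140:320,180:460],None,fx=2.8,fy=2.8))
E
```

```text
[100  11  71] [150   8 123] [ 66 138 148] [156  10 128]
[[335.3 201.1]
 [351.8 246.6]
 [284.6 270.3]
 [268.6 224. ]] [[593.2 -50. ]
 [465.2 -95.1]
 [399.8  89.3]
 [528.2 134.9]]
[135.68356617 195.58683233 136.28143054 195.96446483] [-160.61137053  109.54175043   19.54768254  -70.63319393] [496.63550281  19.76018139  88.        ]
[[368.4 162.3]
 [389.3 283.8]
 [259.6 278.4]
 [245.7 180.4]] [[ 707.9 -144.8]
 [ 363.7 -197.6]
 [ 378.1  157.8]
 [ 654.   201.9]]
[348.14356309 355.68755993 279.43233067 350.90823315] [-171.27795383   87.68579019    9.09073949  -81.17546279] [525.92808655   4.31121848  80.        ]
```

View pics/m0.png

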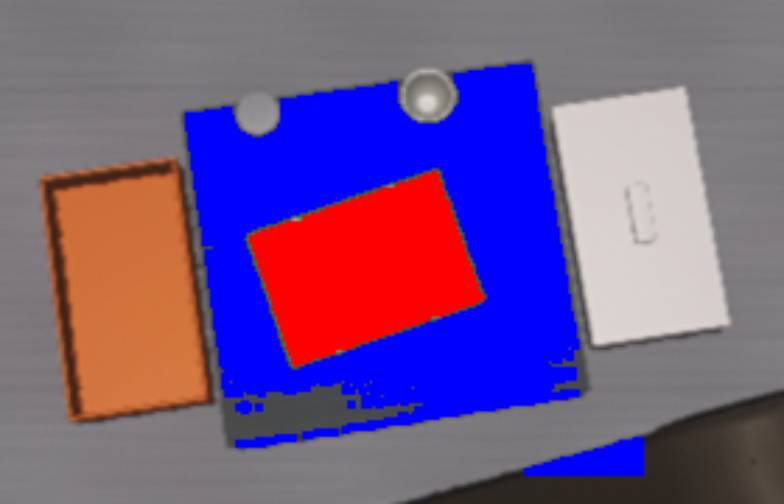

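```bash
python3 - <<'E'
from h import *
rgb=cv2.imread("pics/top0.png")[:,:,::-1].copy()
hsv=cv2.cvtColor(rgb,cv2.COLOR_RGB2HSV);V=hsv[:,:,2]
print(V[230,245:262],V[270,247:268],V[200,370:386],V[155:172,355],V[285:302,300])
g,_=masks(rgb)
m=np.zeros(V.shape,bool);m[150:302,240:396]=1
yy,xx=np.mgrid[:480,:640]
m&=(V<98)&(hsv[:,:,1]<60)
m=cv2.morphologyEx((m|g).astype(np.uint8),cv2.MORPH_OPEN,np.ones((5,5)))
m[:,:]=cv2.morphologyEx(m,cv2.MORPH_CLOSE,np.ones((9,9)))
q=quad(m);w=ray(q,80);print(q.round(1),w.round(1)[:,:2])
e=np.roll(w,-1,0)-w;print(np.linalg.norm(e,axis=1),np.degrees(np.arctan2(e[:,1],e[:,0])),w.mean(0))
for n,p in(("jar",ray([272,182],140)),("ram",ray([333,175],115))):print(n,p)
vis=rgb[:,:,::-1].copy();cv2.polylines(vis,[np.int32(q.round())],True,(0,0,255),1)
cv2.imwrite("pics/m1.png",cv2.resize(vis[140:320,180:460],None,fx=2.8,fy=2.8))
E
```

```text
[202 173 118  73  78 105 105  81  71  73  73  74  72  72  71  71  71] [212 212 210 199 187 158  87  65  95 103  83  72  72  74  72  71  72  73
  72  71  73] [ 71  72  71  71  71  71  80 105 105  84 123 188 216 218 216 215] [125 128 128 127 127 129 130 123  94  71  64  66  66  67  65  68  66] [ 74  75  75  76  77  77  78  76  57  53  73 117 132 132 128 126 127]
[[369.3 161.1]
 [389.9 280.4]
 [261.4 300.8]
 [244.7 180. ]] [[ 711.2 -147.2]
 [ 373.1 -199.6]
 [ 317.   151.9]
 [ 655.3  204.7]]
[342.06797188 355.93205309 342.35772874 356.29066835] [-171.19155947   99.07792556    8.8686658   -80.96891205] [514.14277543   2.4565404   80.        ]
jar [[634.45368549 122.90134188 140.        ]]
ram [[661.07438149 -43.13084582 115.        ]]
```

View pics/m1.png

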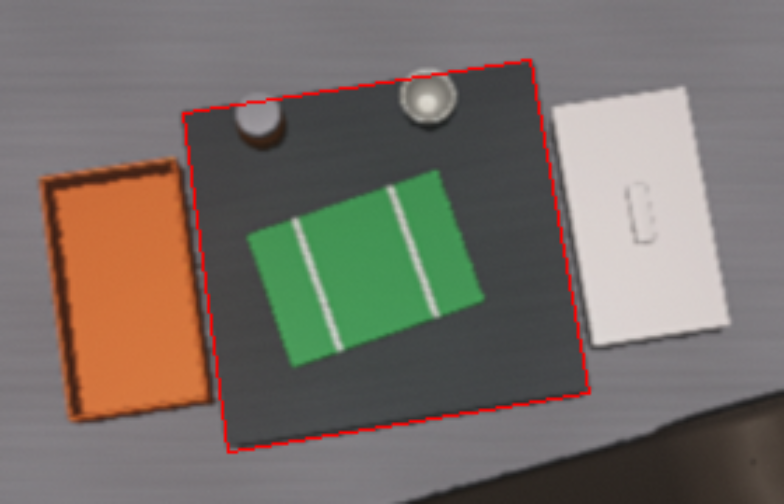

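Call:
{"method": "jog_arm", "body": {
  "series": [
    {"dx": 0.026,"dy": 0.04,"rz": 7.35},
    {"dx": 0.026,"dy": 0.04,"rz": 7.35},
    {"dx": 0.026,"dy": 0.04,"rz": 7.35},
    {"dx": 0.026,"dy": 0.04,"rz": 7.35},
    {"dx": 0.026,"dy": 0.04,"rz": 7.35},
    {"dx": 0.026,"dy": 0.04,"rz": 7.35},
    {"dx": 0.026,"dy": 0.04,"rz": 7.35},
    {"dx": 0.026,"dy": 0.04,"rz": 7.35},
    {"dx": 0.027,"dy": 0.039,"rz": 7.35},
    {"dx": 0.027,"dy": 0.039,"rz": 7.35},
    {"dx": 0.027,"dy": 0.039,"rz": 7.35},
    {"dx": 0.027,"dy": 0.038,"rz": 7.35}
  ]
}}

```text
$.series[0]: bad value
```

Call:
{"method": "jog_arm", "body": {
  "series": [
    {},
    {},
    {}
  ]
}}

```text
$.series[0]: bad value
```

Call:
{"method": "jog_arm", "body": {
  "series": [
    {"dx": 0.026,"dy": 0.04,"dz": 0,"rx": 0,"ry": 0,"rz": 7.35,"gripper": 1}
  ]
}}

```text
t: 0.2
eef_pos: [250.3, -545.1, 224.7]
tcp_rot: [-1.571, -0.0, -1.076]
ft_force: [0.0, -0.8, -0.1]
opening: 0.999
```

Call:
{"method": "jog_arm", "body": {
  "series": [
    {"dx": 0.026,"dy": 0.04,"dz": 0,"rx": 0,"ry": 0,"rz": 7.35,"gripper": 1},
    {"dx": 0.026,"dy": 0.04,"dz": 0,"rx": 0,"ry": 0,"rz": 7.35,"gripper": 1},
    {"dx": 0.026,"dy": 0.04,"dz": 0,"rx": 0,"ry": 0,"rz": 7.35,"gripper": 1},
    {"dx": 0.026,"dy": 0.04,"dz": 0,"rx": 0,"ry": 0,"rz": 7.35,"gripper": 1},
    {"dx": 0.026,"dy": 0.04,"dz": 0,"rx": 0,"ry": 0,"rz": 7.35,"gripper": 1},
    {"dx": 0.026,"dy": 0.04,"dz": 0,"rx": 0,"ry": 0,"rz": 7.35,"gripper": 1},
    {"dx": 0.026,"dy": 0.04,"dz": 0,"rx": 0,"ry": 0,"rz": 7.35,"gripper": 1},
    {"dx": 0.027,"dy": 0.04,"dz": 0,"rx": 0,"ry": 0,"rz": 7.35,"gripper": 1},
    {"dx": 0.027,"dy": 0.039,"dz": 0,"rx": 0,"ry": 0,"rz": 7.35,"gripper": 1},
    {"dx": 0.027,"dy": 0.039,"dz": 0,"rx": 0,"ry": 0,"rz": 7.35,"gripper": 1},
    {"dx": 0.027,"dy": 0.039,"dz": 0,"rx": 0,"ry": 0,"rz": 7.35,"gripper": 1},
    {"dx": 0,"dy": 0,"dz": 0,"rx": 0,"ry": 0,"rz": 0,"gripper": 1}
  ]
}}

```text
t: 1.4
eef_pos: [543.9, -101.7, 225.3]
tcp_rot: [-1.57, -0.0, 0.347]
ft_force: [-0.0, -0.2, -0.1]
opening: 1.001
```

Call:
{"method": "jog_arm", "body": {
  "series": [
    {"dx": -0.002,"dy": -0.006,"dz": -0.04,"rx": 0,"ry": 0,"rz": -0.5,"gripper": 1},
    {"dx": 0,"dy": 0,"dz": -0.04,"rx": 0,"ry": 0,"rz": 0,"gripper": 1},
    {"dx": 0,"dy": 0,"dz": -0.03,"rx": 0,"ry": 0,"rz": 0,"gripper": 1},
    {"dx": 0,"dy": 0,"dz": -0.012,"rx": 0,"ry": 0,"rz": 0,"gripper": 1},
    {"dx": 0,"dy": 0,"dz": 0,"rx": 0,"ry": 0,"rz": 0,"gripper": 1},
    {"dx": 0,"dy": 0,"dz": 0,"rx": 0,"ry": 0,"rz": 0,"gripper": 1}
  ]
}}

```text
t: 2.0
eef_pos: [540.4, -112.2, 104.7]
tcp_rot: [-1.571, -0.001, 0.329]
ft_force: [-0.2, 0.1, -0.3]
opening: 1.0
```

```bash
python3 - <<'E'
from h import *
for n in("top","scene"):
    im=env.read_camera(n)
    im=im[120:320,180:460] if n=="top" else im[150:350,170:500]
    cv2.imwrite(f"pics/{n}1.png",cv2.resize(im[:,:,::-1],None,fx=2.4,fy=2.4))
E
```

```text
(no output)
```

View pics/scene1.png

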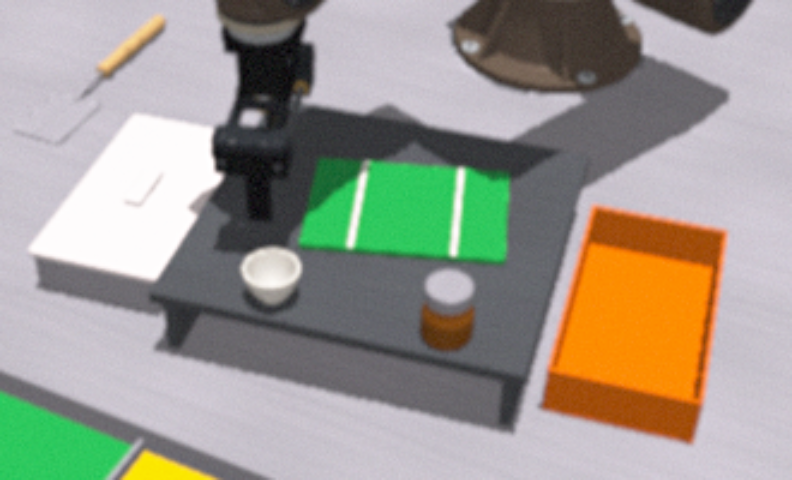

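View pics/top1.png

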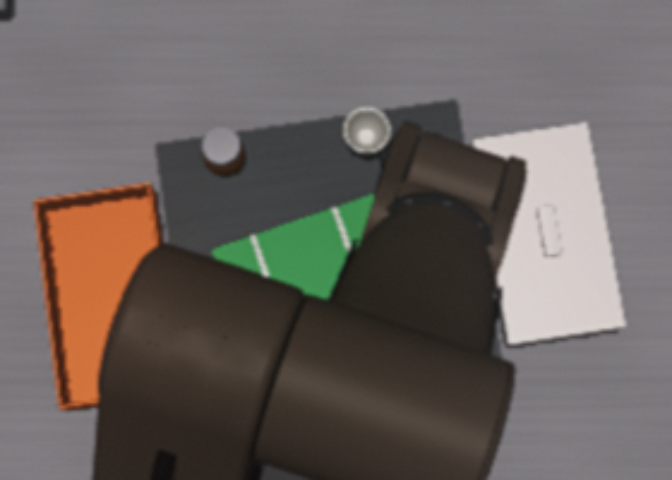

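The scene picture shows the fingers straight behind the board's far short edge, with the lines clear of them. The top picture shows the jar and ramekin are clear too. Next: lower the tips to about 3.5 mm above the stand, make contact, and push while turning square.

Call:
{"method": "jog_arm", "body": {
  "series": [
    {"dx": 0,"dy": 0,"dz": -0.01,"rx": 0,"ry": 0,"rz": 0.5,"gripper": 1},
    {"dx": 0,"dy": 0,"dz": 0,"rx": 0,"ry": 0,"rz": 0,"gripper": 1},
    {"dx": 0,"dy": 0,"dz": 0,"rx": 0,"ry": 0,"rz": 0,"gripper": 1}
  ]
}}

```text
t: 2.4
eef_pos: [539.9, -111.7, 93.6]
tcp_rot: [-1.571, 0.0, 0.338]
ft_force: [0.5, 0.5, -0.4]
opening: 0.998
```

Call:
{"method": "jog_arm", "body": {
  "series": [
    {"dx": -0.0042,"dy": 0.0118,"dz": 0,"rx": 0,"ry": 0,"rz": 0,"gripper": 1},
    {"dx": -0.0042,"dy": 0.0118,"dz": 0,"rx": 0,"ry": 0,"rz": 0,"gripper": 1},
    {"dx": -0.002,"dy": 0.006,"dz": 0,"rx": 0,"ry": 0,"rz": 0,"gripper": 1},
    {"dx": -0.002,"dy": 0.005,"dz": 0,"rx": 0,"ry": 0,"rz": 0,"gripper": 1},
    {"dx": 0,"dy": 0,"dz": 0,"rx": 0,"ry": 0,"rz": 0,"gripper": 1}
  ]
}}

```text
t: 2.9
eef_pos: [527.3, -76.3, 93.8]
tcp_rot: [-1.571, -0.0, 0.339]
ft_force: [0.1, 0.1, 0.1]
opening: 0.999
```

```bash
python3 - <<'E'
from h import *
im=env.read_camera("scene")[150:350,170:500]
cv2.imwrite(f"pics/scene2.png",cv2.resize(im[:,:,::-1],None,fx=2.4,fy=2.4))
s=env.state();print(s["eef_pos"],s["tcp_rot"],s["ft_force"])
E
```

```text
[527.49690293 -76.75960833  93.78081181] [-1.57081789e+00 -1.72916167e-04  3.39032723e-01] [-0.25012444 -0.11433966  0.75703129]
```

View pics/scene2.png

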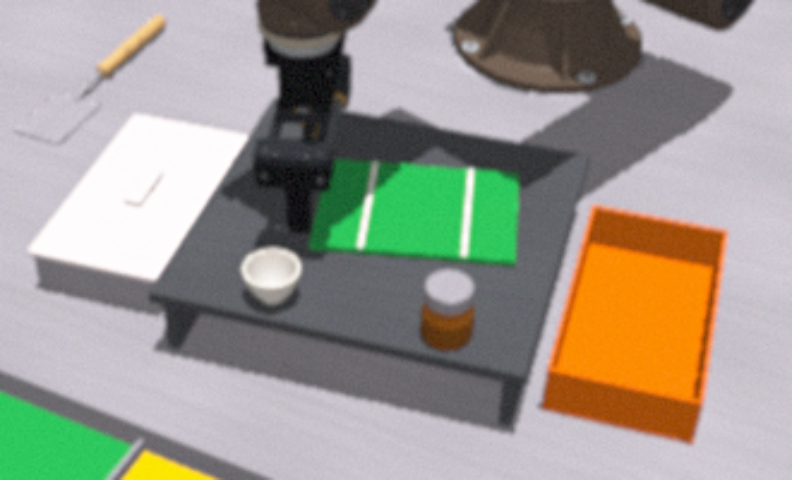

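Contact made: the board has moved a few mm towards the tub with no tilt or lift. Now the main push, turning square.

Call:
{"method": "jog_arm", "body": {
  "series": [
    {"dx": -0.0028,"dy": 0.0085,"dz": 0,"rx": 0,"ry": 0,"rz": -1.0,"gripper": 1},
    {"dx": -0.0027,"dy": 0.0085,"dz": 0,"rx": 0,"ry": 0,"rz": -1.1,"gripper": 1},
    {"dx": -0.0025,"dy": 0.0085,"dz": 0,"rx": 0,"ry": 0,"rz": -1.1,"gripper": 1},
    {"dx": -0.0024,"dy": 0.0085,"dz": 0,"rx": 0,"ry": 0,"rz": -1.1,"gripper": 1},
    {"dx": -0.0022,"dy": 0.0085,"dz": 0,"rx": 0,"ry": 0,"rz": -1.1,"gripper": 1},
    {"dx": -0.002,"dy": 0.0085,"dz": 0,"rx": 0,"ry": 0,"rz": -1.1,"gripper": 1},
    {"dx": -0.0019,"dy": 0.0085,"dz": 0,"rx": 0,"ry": 0,"rz": -1.1,"gripper": 1},
    {"dx": -0.0017,"dy": 0.0085,"dz": 0,"rx": 0,"ry": 0,"rz": -1.1,"gripper": 1},
    {"dx": -0.0015,"dy": 0.008,"dz": 0,"rx": 0,"ry": 0,"rz": -1.1,"gripper": 1},
    {"dx": -0.001,"dy": 0.006,"dz": 0,"rx": 0,"ry": 0,"rz": -0.7,"gripper": 1},
    {"dx": 0,"dy": 0,"dz": 0,"rx": 0,"ry": 0,"rz": 0,"gripper": 1},
    {"dx": 0,"dy": 0,"dz": 0,"rx": 0,"ry": 0,"rz": 0,"gripper": 1}
  ]
}}

```text
t: 4.15
eef_pos: [506.9, 4.8, 93.7]
tcp_rot: [-1.571, -0.0, 0.156]
ft_force: [0.5, 0.2, -0.5]
opening: 0.998
```

```bash
python3 - <<'E'
from h import *
s=env.state();print(s["eef_pos"],s["tcp_rot"],s["ft_force"])
for n in("top","scene"):
    im=env.read_camera(n); cv2.imwrite(f"pics/{n}3raw.png",im[:,:,::-1])
    im=im[120:320,180:460] if n=="top" else im[150:350,170:500]
    cv2.imwrite(f"pics/{n}3.png",cv2.resize(im[:,:,::-1],None,fx=2.4,fy=2.4))
E
```

```text
[506.94800532   4.75073566  93.65372942] [-1.57074094e+00 -1.66376413e-04  1.55565951e-01] [ 0.45673515  0.2234889  -0.47691348]
```

View pics/scene3.png

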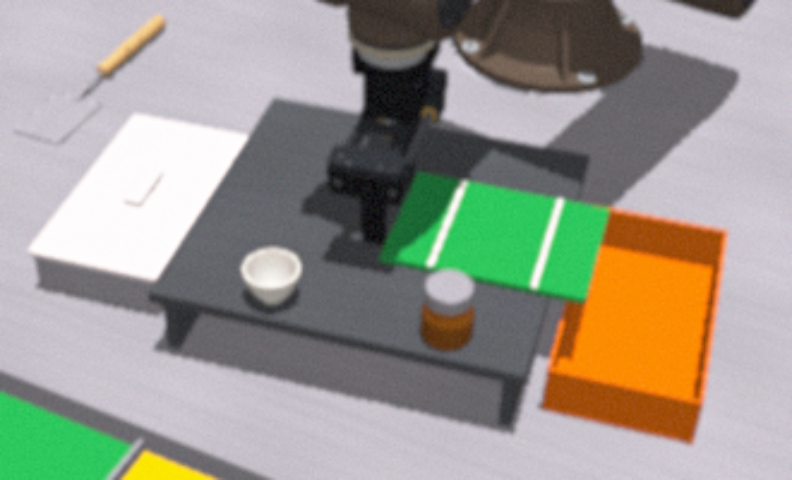

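View pics/top3.png

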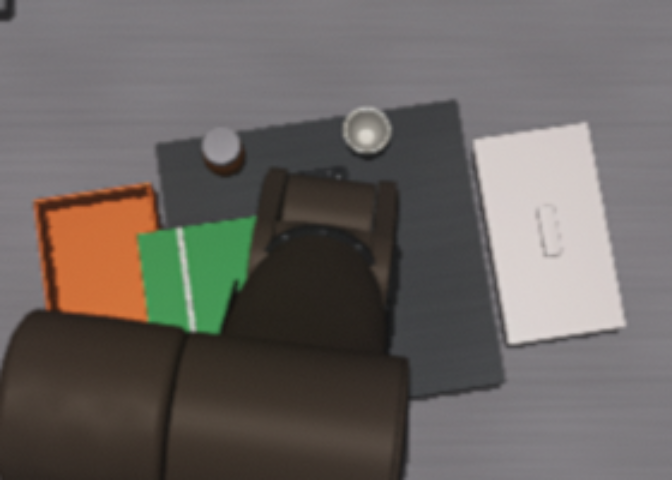

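The board now overhangs the tub and looks square. The white line is still short of the edge: in the top crop it runs (180,230)–(193,330), while the edge starts at (157,145). Now to measure the remainder.

```bash
cat >> h.py <<'E'
def fit(pts):
    v=cv2.fitLine(np.float32(pts),cv2.DIST_HUBER,0,.01,.01).ravel();return v
def whiteline(rgb,roi):
    x0,y0,x1,y1=roi
    hsv=cv2.cvtColor(rgb,cv2.COLOR_RGB2HSV).astype(float)
    out=[]
    for y in range(y0,y1):
        w=np.clip(140-hsv[y,x0:x1,1],0,None); g=(hsv[y,x0:x1,0]>45)&(hsv[y,x0:x1,0]<85)
        w=np.where(w>30,w,0)
        if w.sum()>80: out.append(((np.arange(x0,x1)*w).sum()/w.sum(),y))
    return np.array(out)
C=np.array([514.5,2.4]);th=np.radians(8.95)
UX=np.array([np.cos(th),np.sin(th)]);UY=np.array([-np.sin(th),np.cos(th)])
def sf(w): 
    d=np.asarray(w)[:,:2]-C;return np.c_[d@UX,d@UY]
E
python3 - <<'E'
from h import *
rgb=cv2.imread("pics/top3raw.png")[:,:,::-1].copy()
hsv=cv2.cvtColor(rgb,cv2.COLOR_RGB2HSV)
for y in(190,205,220,230,240,250):print(y,[tuple(map(int,hsv[y,x])) for x in range(234,268,1)] if y in(190,230) else '')
p=whiteline(rgb,(246,218,268,254))
s=sf(ray(p,88));print(np.c_[p,s].round(1)[::4]);a=np.polyfit(s[:,0],s[:,1],1);print("line y_s at x0",a, "deg",np.degrees(np.arctan(a[0])))
E
```

```text
190 [(150, 8, 126), (165, 8, 127), (150, 6, 127), (158, 8, 126), (158, 8, 126), (156, 10, 126), (150, 8, 125), (162, 10, 126), (158, 8, 125), (143, 8, 127), (158, 8, 124), (150, 7, 106), (150, 7, 78), (120, 4, 67), (120, 4, 66), (120, 4, 66), (120, 4, 66), (120, 8, 66), (105, 8, 67), (135, 8, 66), (120, 4, 66), (105, 8, 66), (120, 4, 66), (90, 4, 65), (100, 12, 66), (105, 8, 66), (90, 4, 66), (105, 8, 68), (120, 4, 66), (90, 8, 67), (105, 8, 67), (120, 4, 65), (10, 26, 58), (12, 74, 52)]
205 
220 
230 [(11, 184, 207), (11, 184, 207), (10, 185, 210), (11, 181, 206), (18, 146, 168), (56, 110, 149), (67, 144, 147), (66, 136, 146), (66, 136, 146), (66, 136, 146), (65, 134, 147), (65, 137, 145), (65, 134, 146), (65, 134, 146), (65, 134, 146), (66, 135, 147), (65, 136, 146), (65, 134, 146), (65, 137, 147), (66, 141, 146), (66, 129, 148), (63, 65, 166), (54, 20, 194), (55, 24, 191), (64, 88, 160), (66, 139, 147), (65, 141, 145), (66, 140, 146), (66, 137, 147), (66, 137, 147), (66, 139, 147), (66, 137, 147), (66, 139, 147), (66, 140, 148)]
240 
250 
[[254.6 218.   56.7 164.6]
 [255.3 222.   45.3 164.3]
 [255.6 226.   34.  164.9]
 [256.4 230.   22.6 164.4]
 [256.8 234.   11.3 164.9]
 [257.4 238.   -0.  164.7]
 [257.8 242.  -11.2 165.1]
 [258.5 246.  -22.5 164.7]
 [259.  250.  -33.7 164.9]]
line y_s at x0 [-2.88629704e-03  1.64714332e+02] deg -0.16537217985509298
```

```bash
python3 - <<'E'
from h import *
for f,rows in(("pics/top0.png",range(183,294)),("pics/top3raw.png",range(183,214))):
    V=cv2.cvtColor(cv2.imread(f),cv2.COLOR_BGR2HSV)[:,:,2].astype(float)
    for half in (0,1):
        P=[]
        for y in rows:
            x=250+(y-220)*.142 # rough edge
            xs=np.arange(int(x)-4,int(x)+9);v=V[y,xs]
            st=np.median(V[y,int(x)+6:int(x)+14]); 
            # last pixel (from right) above level
            lvl=st+ (16 if half==0 else 24)
            k=np.where(v>lvl)[0]
            if len(k)==0 or k[-1]+1>=len(v):continue
            k=k[-1];P.append((xs[k]+(v[k]-lvl)/(v[k]-v[k+1]),y))
        P=np.array(P);s=sf(ray(P,80));a=np.polyfit(s[:,0],s[:,1],1)
        r=s[:,1]-np.polyval(a,s[:,0]);k=abs(r)<2;a=np.polyfit(s[k,0],s[k,1],1);print(f,len(P),k.sum(),a,np.degrees(np.arctan(a[0])),r.std())
# other edges: -y end
V=cv2.cvtColor(cv2.imread("pics/top0.png"),cv2.COLOR_BGR2HSV)[:,:,2].astype(float)
P=[]
for y in range(172,268):
    x=371+(y-170)*.165
    xs=np.arange(int(x)-8,int(x)+5);v=V[y,xs];k=np.where(v>90)[0]
    if len(k) and k[0]>0:
        k=k[0];P.append((xs[k]-(v[k]-90)/(v[k]-v[k-1]),y))
s=sf(ray(P,80));a=np.polyfit(s[:,0],s[:,1],1);r=s[:,1]-np.polyval(a,s[:,0]);k=abs(r)<2;print("-y",np.polyfit(s[k,0],s[k,1],1),k.sum())
E
```

```text
pics/top0.png 111 106 [-3.45761669e-03  1.78650951e+02] -0.19810605409194887 2.280010195771345
pics/top0.png 108 102 [-3.92987060e-03  1.79616204e+02] -0.22516384015789548 2.3691720702894568
pics/top3raw.png 30 30 [-3.36111649e-03  1.78727001e+02] -0.19257706413345585 0.3680254958404101
pics/top3raw.png 30 30 [-5.70837468e-03  1.79931605e+02] -0.3270622244322753 0.3902863990688535
-y [-2.87512102e-03 -1.78965336e+02] 96
```

Call:
{"method": "jog_arm", "body": {
  "series": [
    {"dx": -0.0008,"dy": 0.005,"dz": 0,"rx": 0,"ry": 0,"rz": 0,"gripper": 1},
    {"dx": -0.0007,"dy": 0.0045,"dz": 0,"rx": 0,"ry": 0,"rz": 0,"gripper": 1},
    {"dx": -0.0006,"dy": 0.004,"dz": 0,"rx": 0,"ry": 0,"rz": 0,"gripper": 1},
    {"dx": 0,"dy": 0,"dz": 0,"rx": 0,"ry": 0,"rz": 0,"gripper": 1},
    {"dx": 0,"dy": 0,"dz": 0,"rx": 0,"ry": 0,"rz": 0,"gripper": 1}
  ]
}}

```text
t: 4.75
eef_pos: [504.7, 18.6, 93.7]
tcp_rot: [-1.571, -0.0, 0.156]
ft_force: [-0.0, -0.4, 0.6]
opening: 0.999
```

```bash
python3 - <<'E'
from h import *
s=env.state();print(s["eef_pos"],s["tcp_rot"],s["ft_force"])
for n in("top","scene"):
    im=env.read_camera(n); cv2.imwrite(f"pics/{n}4raw.png",im[:,:,::-1])
rgb=cv2.imread("pics/top4raw.png")[:,:,::-1].copy()
p=whiteline(rgb,(240,218,264,250))
s=sf(ray(p,88));print(np.c_[p,s].round(1)[::4]);a=np.polyfit(s[:,0],s[:,1],1);print("line y_s at x0",a, "deg",np.degrees(np.arctan(a[0])))
cv2.imwrite("pics/c4.png",cv2.resize(rgb[150:290,190:330,::-1],None,fx=4,fy=4))
E
```

```text
[504.66257627  18.58868604  93.67238537] [-1.57072075e+00 -3.41854158e-05  1.55564337e-01] [-0.02013867 -0.3776574   0.57205473]
[[249.5 218.   58.9 178.5]
 [250.3 222.   47.4 178. ]
 [250.6 226.   36.1 178.6]
 [251.3 230.   24.7 178.3]
 [251.7 234.   13.5 178.7]
 [252.4 238.    2.1 178.3]
 [252.8 242.   -9.1 178.8]
 [253.5 246.  -20.4 178.3]]
line y_s at x0 [-8.32184062e-04  1.78478311e+02] deg -0.04768062351719299
```

View pics/c4.png

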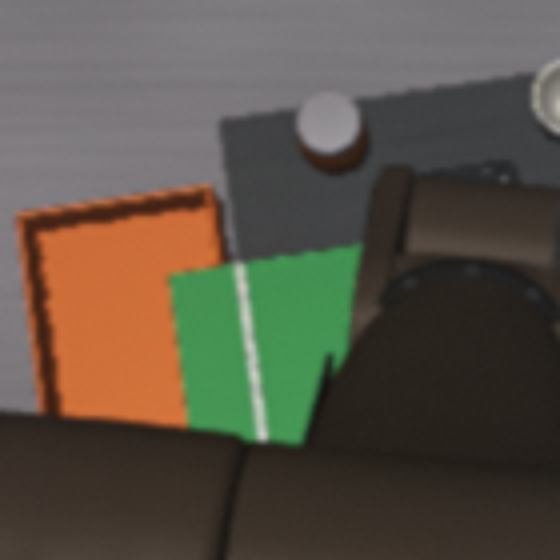

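The top picture shows the line now running nearly continuous with the stand's edge, about 1 mm short. I'll cross-check with the scene camera.

```bash
python3 - <<'E'
from h import *
rgb=cv2.imread("pics/scene4raw.png")
cv2.imwrite("pics/s4.png",cv2.resize(rgb[200:330,350:480],None,fx=4.5,fy=4.5,interpolation=cv2.INTER_NEAREST))
i=env.camera_info("scene")
# expected stand edge & line in pixels
def px(xs,ys,z):
    X=np.append(C+xs*UX+ys*UY,z);c=i["R"]@X+i["t"];p=i["camera_matrix"]@c;return p[:2]/p[2]
print([px(x,179.7,80).round(1) for x in(-170,0,60,100,170)]); print([px(x,178.5,88).round(1) for x in(-70,0,60)])
r0=cv2.imread("pics/scene0.png");V=cv2.cvtColor(r0,cv2.COLOR_BGR2HSV)
for y in(230,260,280,295):print(y,[int(V[y,x,2]) for x in range(378,418)])
E
```

```text
[array([413.8, 212.9]), array([401.7, 254.3]), array([396.8, 271. ]), array([393.4, 282.8]), array([386.9, 304.9])]
[array([406.8, 233.6]), array([401.5, 251.6]), array([396.6, 268.2])]
230 [196, 200, 204, 191, 136, 104, 99, 101, 101, 103, 102, 103, 100, 101, 104, 105, 104, 103, 108, 101, 100, 98, 105, 105, 104, 103, 111, 106, 107, 108, 107, 102, 106, 137, 176, 200, 201, 201, 201, 202]
260 [102, 100, 95, 108, 104, 107, 111, 111, 109, 106, 105, 109, 110, 108, 108, 106, 107, 109, 107, 107, 104, 109, 108, 103, 93, 112, 156, 193, 205, 203, 205, 220, 238, 231, 210, 232, 251, 253, 251, 252]
280 [107, 102, 105, 110, 111, 104, 106, 109, 107, 103, 109, 108, 106, 109, 96, 106, 107, 102, 93, 109, 152, 195, 209, 210, 206, 209, 230, 236, 210, 211, 244, 252, 252, 252, 252, 251, 251, 251, 252, 251]
295 [106, 103, 105, 106, 100, 99, 99, 94, 105, 108, 99, 103, 102, 94, 92, 125, 172, 198, 205, 207, 203, 219, 239, 241, 203, 210, 244, 252, 252, 252, 252, 252, 252, 252, 251, 252, 252, 252, 252, 251]
```

View pics/s4.png

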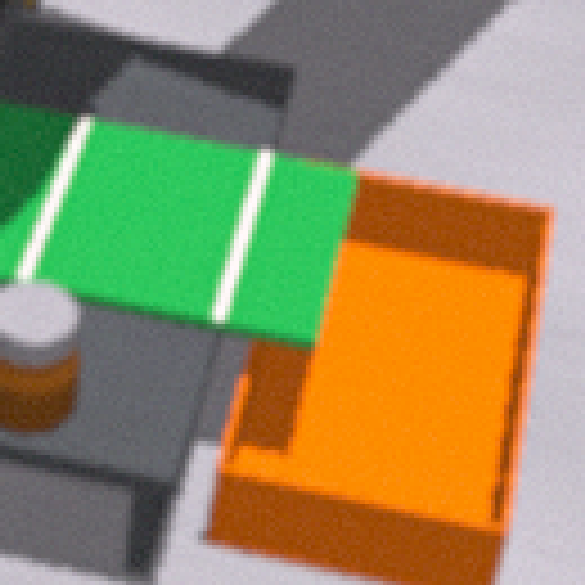

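```bash
python3 - <<'E'
from h import *
im=env.read_camera("wrist"); cv2.imwrite("pics/w4.png",im[:,:,::-1]); i=env.camera_info("wrist");print(i["camera_matrix"],i["mount"])
E
```

```text
[[331.85422193   0.         316.97418063]
 [  0.         331.85422193 243.72370868]
 [  0.           0.           1.        ]] [[ 9.99999315e-01  7.84234278e-04 -8.68504184e-04  2.12663335e-01]
 [ 1.05424286e-03 -2.81684661e-01  9.59506457e-01 -1.59871976e+02]
 [ 5.07833547e-04 -9.59506715e-01 -2.81685294e-01  7.98497738e+01]
 [ 0.00000000e+00  0.00000000e+00  0.00000000e+00  1.00000000e+00]]
```

View pics/w4.png

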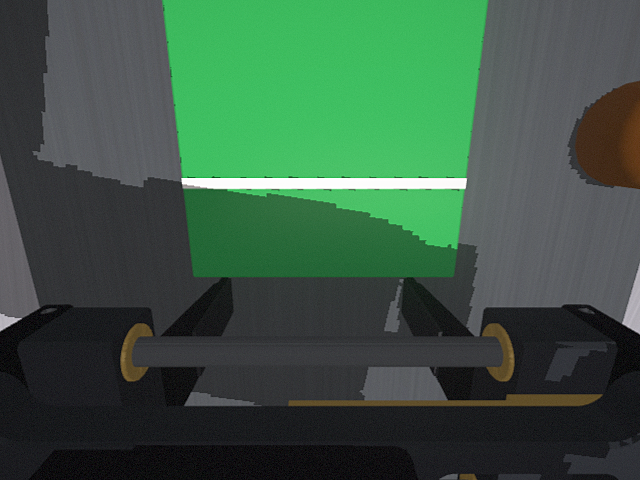

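The wrist view shows both fingertips squarely on the board's rear edge, at rows ≈277; the end line is above the frame. I'll make a last 1 mm nudge, then back off, lift and check from close.

Call:
{"method": "jog_arm", "body": {
  "series": [
    {"dx": -0.0002,"dy": 0.001,"dz": 0,"rx": 0,"ry": 0,"rz": 0,"gripper": 1},
    {"dx": 0,"dy": 0,"dz": 0,"rx": 0,"ry": 0,"rz": 0,"gripper": 1},
    {"dx": 0.0008,"dy": -0.005,"dz": 0,"rx": 0,"ry": 0,"rz": 0,"gripper": 1},
    {"dx": 0.0015,"dy": -0.01,"dz": 0,"rx": 0,"ry": 0,"rz": 0,"gripper": 1},
    {"dx": 0,"dy": 0,"dz": 0.04,"rx": 0,"ry": 0,"rz": 0,"gripper": 1},
    {"dx": 0,"dy": 0.01,"dz": 0.045,"rx": 0,"ry": 0,"rz": 0,"gripper": 1},
    {"dx": 0,"dy": 0.03,"dz": 0.045,"rx": 0,"ry": 0,"rz": 0,"gripper": 1},
    {"dx": 0,"dy": 0.03,"dz": 0.03,"rx": 0,"ry": 0,"rz": 0,"gripper": 1},
    {"dx": 0,"dy": 0,"dz": 0,"rx": 0,"ry": 0,"rz": 0,"gripper": 1},
    {"dx": 0,"dy": 0,"dz": 0,"rx": 0,"ry": 0,"rz": 0,"gripper": 1},
    {"dx": 0,"dy": 0,"dz": 0,"rx": 0,"ry": 0,"rz": 0,"gripper": 1}
  ]
}}

```text
t: 6.0
eef_pos: [506.5, 71.2, 249.2]
tcp_rot: [-1.571, 0.002, 0.155]
ft_force: [0.1, 0.3, 0.6]
opening: 1.0
```

```bash
python3 - <<'E'
from h import *
s=env.state();print(s["eef_pos"],s["tcp_rot"],s["ft_force"]);np.savez("w5.npz",p=s["eef_pos"],r=s["tcp_rot"])
im=env.read_camera("wrist"); cv2.imwrite("pics/w5.png",im[:,:,::-1])
rgb=env.read_camera("top");cv2.imwrite("pics/top5.png",rgb[:,:,::-1])
p=whiteline(rgb,(240,218,264,250))
s=sf(ray(p,88));a=np.polyfit(s[:,0],s[:,1],1);print("line y_s at x0",a, "deg",np.degrees(np.arctan(a[0])))
E
```

```text
[506.46276988  71.24331454 249.23298938] [-1.57068024  0.00170073  0.15457553] [0.11878253 0.2914847  0.64156849]
line y_s at x0 [-1.44372738e-01  1.70000724e+02] deg -8.215184678404261
```

View pics/w5.png

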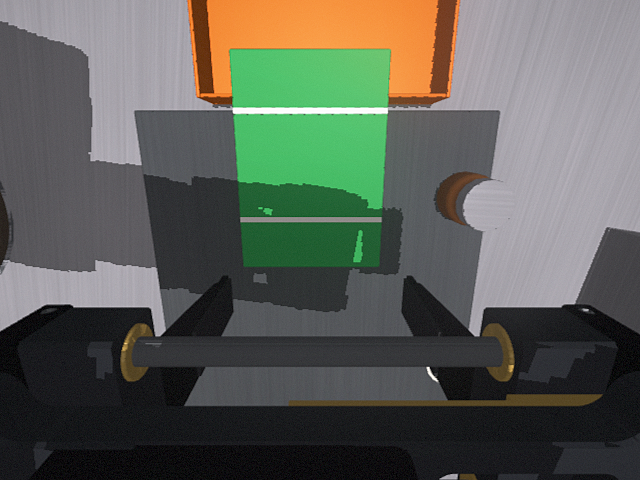

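The wrist view shows the end line at rows ≈110 (cols 233–388) and the stand edge at row ≈111 on both sides of it, with the overhang above the tub. Now to compute it with parallax. The top reading is invalid because the arm blocks that view.

```bash
python3 - <<'E'
from h import *
from scipy.spatial.transform import Rotation as Ro
d=np.load("w5.npz");i=env.camera_info("wrist");K,M=i["camera_matrix"],i["mount"]
T=np.eye(4);T[:3,:3]=Ro.from_euler("xyz",d["r"]).as_matrix();T[:3,3]=d["p"];W=T@M
def wr(uv,z):
    uv=np.asarray(uv,float);v=np.c_[uv,np.ones(len(uv))]@np.linalg.inv(K).T@W[:3,:3].T;c=W[:3,3];return c+v*((z-c[2])/v[:,2])[:,None]
rgb=cv2.imread("pics/w5.png")[:,:,::-1].copy();hsv=cv2.cvtColor(rgb,cv2.COLOR_RGB2HSV).astype(float)
L=[]
for x in range(240,384):
    w=np.clip(120-hsv[98:122,x,1],0,None);L.append((x,(np.arange(98,122)*w).sum()/w.sum()))
E=[]
for x in list(range(145,192))+list(range(455,495)):
    v=hsv[100:122,x,2];st=np.median(hsv[118:128,x,2]);top=np.median(hsv[104:108,x,2]);l=(st+top)/2
    k=np.where(v>l)[0][-1]
    if k+1<len(v):E.append((x,100+k+(v[k]-l)/(v[k]-v[k+1])))
print(hsv[100:122,170,2],hsv[100:122,480,2],E[::15],L[::30])
a=sf(wr(L,88));b=sf(wr(E,80))
pb=np.polyfit(b[:,0],b[:,1],1);pa=np.polyfit(a[:,0],a[:,1],1)
print(pa,pb,"angle diff deg",np.degrees(pa[0]-pb[0]),"short by mm",np.polyval(pb,a[:,0].mean())-a[:,1].mean(),"resid",(b[:,1]-np.polyval(pb,b[:,0])).std())
# line to line spacing and front/rear end
for x in(260,300,350):
    g=(hsv[30:290,x,0]>45)&(hsv[30:290,x,0]<85)&(hsv[30:290,x,1]>100);k=np.where(g)[0]+30
    print(x,k[0],k[-1],sf(wr([(x,k[0]-.5),(x,k[-1]+.5)],88)))
E
```

```text
[175. 175. 175. 176. 176. 174. 174. 171. 178. 184. 108.  76.  93.  93.
  92.  94.  93.  89.  94.  89.  90.  93.] [171. 172. 173. 170. 170. 168. 168. 172. 173. 179. 118.  82.  98.  99.
  99.  99. 102. 101. 100.  98. 100. 100.] [(145, np.float64(109.70454545454545)), (160, np.float64(109.71527777777777)), (175, np.float64(109.73666666666666)), (190, np.float64(109.75)), (468, np.float64(109.72058823529412)), (483, np.float64(109.73076923076923))] [(240, np.float64(110.2372654155496)), (270, np.float64(110.24603174603175)), (300, np.float64(110.18717277486911)), (330, np.float64(110.17385620915033)), (360, np.float64(110.41414141414141))]
[-1.35978274e-03  1.80354473e+02] [-1.38180236e-03  1.81567461e+02] angle diff deg 0.0012616308280032548 short by mm 1.2130412352746873 resid 0.02618136804430287
260 49 266 [[-46.42807318 229.9139259 ]
 [-56.30006998  30.43363188]]
300 49 266 [[-12.00988154 229.85146707]
 [-15.10619742  30.42937236]]
350 49 266 [[ 30.98428654 229.77344539]
 [ 36.34522159  30.42405218]]
```

By the wrist camera the line is about 1.2 mm short and square to within 0.1°. One more small nudge from the same place.

Call:
{"method": "jog_arm", "body": {
  "series": [
    {"dx": 0,"dy": -0.034,"dz": -0.01,"rx": 0,"ry": 0,"rz": 0,"gripper": 1},
    {"dx": 0,"dy": -0.034,"dz": -0.035,"rx": 0,"ry": 0,"rz": 0,"gripper": 1},
    {"dx": 0,"dy": 0,"dz": -0.045,"rx": 0,"ry": 0,"rz": 0,"gripper": 1},
    {"dx": 0,"dy": 0,"dz": -0.04,"rx": 0,"ry": 0,"rz": 0,"gripper": 1},
    {"dx": 0,"dy": 0,"dz": -0.015,"rx": 0,"ry": 0,"rz": 0,"gripper": 1},
    {"dx": 0,"dy": 0,"dz": -0.01,"rx": 0,"ry": 0,"rz": 0,"gripper": 1},
    {"dx": 0,"dy": 0,"dz": 0,"rx": 0,"ry": 0,"rz": 0,"gripper": 1},
    {"dx": 0,"dy": 0,"dz": 0,"rx": 0,"ry": 0,"rz": 0,"gripper": 1},
    {"dx": 0,"dy": 0,"dz": 0,"rx": 0,"ry": 0,"rz": 0,"gripper": 1}
  ]
}}

```text
t: 7.0
eef_pos: [507.3, 4.0, 96.2]
tcp_rot: [-1.571, -0.002, 0.155]
ft_force: [0.1, -0.7, 0.3]
opening: 1.002
```

Call:
{"method": "jog_arm", "body": {
  "series": [
    {"dx": -0.0012,"dy": 0.008,"dz": -0.0022,"rx": 0,"ry": 0,"rz": 0.05,"gripper": 1},
    {"dx": -0.0008,"dy": 0.005,"dz": 0,"rx": 0,"ry": 0,"rz": 0,"gripper": 1},
    {"dx": -0.0003,"dy": 0.002,"dz": 0,"rx": 0,"ry": 0,"rz": 0,"gripper": 1},
    {"dx": 0,"dy": 0,"dz": 0,"rx": 0,"ry": 0,"rz": 0,"gripper": 1},
    {"dx": 0,"dy": 0,"dz": 0,"rx": 0,"ry": 0,"rz": 0,"gripper": 1}
  ]
}}

```text
t: 7.5
eef_pos: [504.5, 19.2, 93.2]
tcp_rot: [-1.571, -0.0, 0.156]
ft_force: [0.3, 0.6, -0.5]
opening: 0.999
```

Call:
{"method": "jog_arm", "body": {
  "series": [
    {"dx": -0.0001,"dy": 0.0008,"dz": 0,"rx": 0,"ry": 0,"rz": 0,"gripper": 1},
    {"dx": -0.0001,"dy": 0.0007,"dz": 0,"rx": 0,"ry": 0,"rz": 0,"gripper": 1},
    {"dx": 0,"dy": 0,"dz": 0,"rx": 0,"ry": 0,"rz": 0,"gripper": 1},
    {"dx": 0.0008,"dy": -0.005,"dz": 0,"rx": 0,"ry": 0,"rz": 0,"gripper": 1},
    {"dx": 0.0015,"dy": -0.01,"dz": 0,"rx": 0,"ry": 0,"rz": 0,"gripper": 1},
    {"dx": 0,"dy": 0,"dz": 0.04,"rx": 0,"ry": 0,"rz": 0,"gripper": 1},
    {"dx": 0,"dy": 0.01,"dz": 0.045,"rx": 0,"ry": 0,"rz": 0,"gripper": 1},
    {"dx": 0,"dy": 0.03,"dz": 0.045,"rx": 0,"ry": 0,"rz": 0,"gripper": 1},
    {"dx": 0,"dy": 0.03,"dz": 0.03,"rx": 0,"ry": 0,"rz": 0,"gripper": 1},
    {"dx": 0,"dy": 0,"dz": 0,"rx": 0,"ry": 0,"rz": 0,"gripper": 1},
    {"dx": 0,"dy": 0,"dz": 0,"rx": 0,"ry": 0,"rz": 0,"gripper": 1},
    {"dx": 0,"dy": 0,"dz": 0,"rx": 0,"ry": 0,"rz": 0,"gripper": 1}
  ]
}}

```text
t: 8.7
eef_pos: [506.2, 72.5, 248.6]
tcp_rot: [-1.571, 0.002, 0.155]
ft_force: [-0.6, 0.4, 0.3]
opening: 0.999
```

```bash
python3 - <<'E'
from h import *
from scipy.spatial.transform import Rotation as Ro
s=env.state();d={"p":s["eef_pos"],"r":s["tcp_rot"]};print(d)
rgb=env.read_camera("wrist"); cv2.imwrite("pics/w6.png",rgb[:,:,::-1])
i=env.camera_info("wrist");K,M=i["camera_matrix"],i["mount"]
T=np.eye(4);T[:3,:3]=Ro.from_euler("xyz",d["r"]).as_matrix();T[:3,3]=d["p"];W=T@M
def wr(uv,z):
    uv=np.asarray(uv,float);v=np.c_[uv,np.ones(len(uv))]@np.linalg.inv(K).T@W[:3,:3].T;c=W[:3,3];return c+v*((z-c[2])/v[:,2])[:,None]
hsv=cv2.cvtColor(rgb,cv2.COLOR_RGB2HSV).astype(float)
L=[];E=[]
for x in range(240,384):
    w=np.clip(120-hsv[98:122,x,1],0,None);L.append((x,(np.arange(98,122)*w).sum()/w.sum()))
for x in list(range(145,192))+list(range(455,495)):
    v=hsv[100:122,x,2];st=np.median(hsv[118:128,x,2]);top=np.median(hsv[104:108,x,2]);l=(st+top)/2
    k=np.where(v>l)[0][-1]
    if k+1<len(v):E.append((x,100+k+(v[k]-l)/(v[k]-v[k+1])))
a=sf(wr(L,88));b=sf(wr(E,80))
pb=np.polyfit(b[:,0],b[:,1],1);pa=np.polyfit(a[:,0],a[:,1],1)
print(pa,pb,L[::40],E[::20],"angle",np.degrees(pa[0]-pb[0]),"short",np.polyval(pb,a[:,0].mean())-a[:,1].mean())
E
```

```text
{'p': array([506.24998208,  72.48033298, 248.61947495]), 'r': array([-1.57068473,  0.00176308,  0.15543637])}
[1.92571636e-03 1.81471172e+02] [-1.82227159e-03  1.81581076e+02] [(240, np.float64(110.88578680203045)), (280, np.float64(110.26229508196721)), (320, np.float64(110.17232375979113)), (360, np.float64(110.16927083333333))] [(145, np.float64(110.875)), (165, np.float64(110.92672413793103)), (185, np.float64(110.85964912280701)), (468, np.float64(111.29508196721312)), (488, np.float64(111.29385964912281))] angle 0.2147438912832061 short 0.11939364315361445
```

View pics/w6.png

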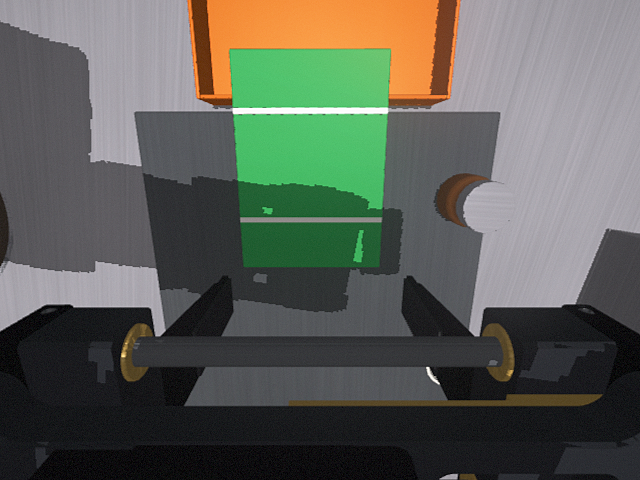

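The line now lies on the stand edge: 0.1 mm short and 0.2° off square. Everything else stands where it was, and the gripper is open and well clear of the board. Handing in.

```bash
python3 -c "
from cell import env
print(env.state()['t'],env.state()['ft_force']);print(env.job_done())"
```

```text
8.75 [ 0.35749152 -0.64343243 -0.69537174]
the job is handed in; nothing more can be done
None
```

I slid the board flat along the stand by pushing its rear short edge with both open fingertips, turning it square on the way. After two 1–1.5 mm nudges I backed off, lifted clear of the board and handed the job in at 8.75 s.

- **Final position:** the last wrist-camera check put the white line within about 0.1 mm of the stand's edge and 0.2° off square. The overhang is about 50 mm and lies above the tub.
- **Other objects:** the tub and jar looked unmoved in the last wrist picture. I did not measure their positions again, or re-check the objects outside that view. The gripper stayed open and touched nothing but the board, and forces stayed near zero.
- **Disagreements:** the wrist and top cameras put the stand's edge 1–2 mm apart (181.6 against 179–180 mm), which is within the calibration. For the final adjustment I went by the close wrist view, where line and edge show together. The one top-camera reading I tried after lifting was invalid because the arm blocked that view.

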